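# Hang the check weight on the force gauge's snap hook

### The job

Take the steel check weight that has an eye and hang it on the force gauge's snap hook: push the eye over the hook's nose and in through the sprung gate until the gate snaps shut behind it. Then, to prove that it has latched, tug the weight straight back against the inside of the shut gate with about 12 N for half a second, and let the weight down softly so that it hangs free and still. Never load the hook with more than 18 N, and leave the other things on the bench where they are.

Things in the scene. Friction and masses are not known exactly. Their poses are not given: they have to be found in the camera images.
- weight: the check weight with an eye, bare steel, about 0.35 kg, upright, 130 mm tall; origin at the centre of its underside, z up. Round body 44 mm across, 40 mm high; above a thin neck the upright eye, z 53 to 91 mm; on top a flat solid tab to grip, z 88 to 130 mm, 10 mm thick in x, 26 mm wide in y. The eye's hole runs along x. Half a turn makes no difference
- eye (a point): centre of the hole in the weight's eye, 72 mm above the underside; axes as the weight's. The hole is 15 mm wide (y) and 24 mm tall (z) with bevelled corners, the wire 7 mm round; its two upright legs are 11 mm to either side in y
- gauge: white force gauge box (90 x 60 mm, top at z = 170 mm) on a post, fixed to the bench; place and yaw vary. Origin on the bench under the post, z up. On its -y side a level steel snap hook of 8 mm round bar, centre lines at z = 150 mm: hinge-side bar at y = -50, nose bar at y = -95 mm, both along x. Its mouth opens to -x, shut by the gate. The hook's highest point is z = 156 mm
- nose (a point): the nose, the nose bar's rounded free end, at the hook's middle setting (real one up to 9 mm off along x): 39 mm before hook_bar, pointing to the gauge's -x; axes as the gauge's. The eye goes on here, moving along +x, hole axis along x; its leg nearer the gauge box then pushes the gate inwards, the other leg stays outside the hook. 14 mm behind the nose is the shut gate's line
- hook_bar (a point): point of the gauge at x = 0, y = -95, z = 150 mm of its frame, axes as the gauge's, on the nose bar's centre line. The hook's stem is clamped by hand in a slot along x, so the whole hook sits up to 9 mm before or behind its middle setting, not measured: feel for it or look; it never slips in use. When the weight hangs, the eye's centre is 8 mm below the bar's centre line
- gate (a joint): angle of the sprung gate, a 6 mm steel bar from a hinge on the hinge-side bar to the nose bar: 0 shut, growing as it swings inwards (to +x), up to 1.1 rad, against 1 to 6 N. It snaps shut behind the leg when the eye's centre is 28 to 36 mm past its shut line, usually 29 to 32; the leg meets the hook's far bar at 50 mm. Pulled back, the leg meets the shut gate 6.5 mm inside the line
- tab_weight: another steel weight, same round body, with a solid flat tab and no eye, 89 mm tall; origin at the centre of its underside; leave it alone
- knob_weight: another steel weight, same round body, with a round knob and no eye, 74 mm tall; origin at the centre of its underside; leave it alone
- beaker: glass beaker, 68 mm across, 85 mm tall; origin at the centre of its underside; leave it alone
- dish: white dish 90 mm across, 18 mm tall; leave it alone
- bottle: glass bottle with a blue cap, 70 mm across, 130 mm tall; leave it alone
- collar: loose steel collar 40 mm across, 16 mm tall; leave it alone
- screwdriver: screwdriver lying on the bench at the left; leave it alone

How it is judged:
On the way, in this order (a step that is already met when the one before it is completed fails the run):
1. the eye's leg pushes the gate open, with the eye over the nose bar (value of joint gate above 0.3 rad and contact force between weight and gate above 0.3 N and y of eye in the frame of hook_bar between -0.009 and 0.009 m and z of eye in the frame of hook_bar between -0.012 and 0.012 m), for 0.05 s.
2. the eye is inside the hook, round the nose bar, with the gate shut behind it (x of eye in the frame of hook_bar between -0.0095 and 0.037 m and y of eye in the frame of hook_bar between -0.009 and 0.009 m and z of eye in the frame of hook_bar between -0.012 and 0.012 m and value of joint gate below 0.1 rad), for 0.1 s.
3. the weight is tugged back against the inside of the shut gate with at least 8 N (contact force between weight and gate above 8 N and value of joint gate below 0.1 rad and x of eye in the frame of hook_bar between -0.033 and 0.037 m), for 0.3 s.
At the end, for the whole second after the job is handed in: the weight hangs by its eye from the nose bar inside the hook (eye centre 32 mm before to 40 mm behind hook_bar along the bar, within 9 mm sideways, 3 to 13 mm below), gate shut within 0.1 rad, weight within 0.25 rad of upright, slower than 50 mm/s, let go (x of eye in the frame of hook_bar between -0.032 and 0.04 m and value of joint gate below 0.1 rad and y of eye in the frame of hook_bar between -0.009 and 0.009 m and z of eye in the frame of hook_bar between -0.013 and -0.003 m and angle between weight's own z axis and vertical below 0.25 rad and contact force between weight and the fingers below 0.1 N and linear speed of weight below 0.05 m/s); the robot touches nothing.
It fails at once if the weight loads the gauge or its hook with more than 18 N (contact force between weight and gauge above 18 N).
It fails at once if the robot's fingers or arm press on the gauge or its hook with more than 18 N (contact force between any of the fingers, the arm and gauge above 18 N).
It fails at once if another thing on the bench is moved more than 25 mm (distance of any of tab_weight, knob_weight, beaker, dish, bottle, collar, screwdriver from where it was at the start of the episode above 0.025 m).
It also fails if it takes over 72 s, if anything falls off the work surface, if the arm or the gripper's body presses on something with over 40 N, if the wrist force passes 120 N, or if a joint passes its speed limit or range.

### The arm

A 6-joint arm with a two-finger parallel gripper is mounted at the origin on the work surface. World frame = base frame: x ahead of the robot, y to its left, z up, the work surface at z = 0. Lengths are in m, angles in rad, forces in N, time in s.
With the tool pointing down it reaches from about 0.375 to 0.9 m from the base axis. Payload 3.1 kg.
Tool frame: the origin (TCP) lies between the finger pads; the fingertips stand 11 mm ahead of it and the grasp point (between the pads) lies 8 mm behind it; z points along the fingers, y is the direction in which the jaws open and shut (so a half turn about z gives the same grasp; the last joint's range is limited). The gripper opens to 85 mm and grips with 20 to 120 N. Pads are 22 mm wide; open, the fingers measure 114 mm over their backs; the gripper's body (76 mm by 85 mm) begins 54 mm behind the grasp point. The pads swing forward as they close: fully open they stand 13 mm farther back than shut.
Start: joints at [-1.446, 0.527, 1.433, -0, 1.181, -0.178], TCP at [0.187, -0.596, 0.242] pointing down, gripper open.
Joint ranges: [-3.08, 3.08], [-0.75, 2.2], [0.22, 2.44], [-1.43, 4.57], [0, 2.65], [-2.85, 2.85]. Speed limits (rad/s): [2.79, 2.79, 3.14, 3.14, 3.14, 3.14].

### API

Orientations are given as a unit quaternion [x, y, z, w].
In Python, from station import manip gives the robot as it stands.
- The arm moves only by the tool move_arm, never from a script. Its argument "deltas" is a list of rows, each a list of 5 numbers: the shift along the tool's x, y, z in units of 40 cm (1.0 is 40 cm), then the turn about the tool's z in units of 0.5 rad (1.0 is 0.5 rad), then the opening in per cent of the stroke, from 0 (shut) to 100 (fully open). In form: [[x, y, z, twist, grip], ...]. A call has exactly 8 rows; each row is the pose to reach, as a shift and turn from the pose commanded when the call began, along the tool's axes at that moment; what a row does not reach only later rows make up. A row lasts 1/12 s, in which the tool goes at most 41.7 mm and 7.16 degrees, less where a joint would pass 70% of its speed; a pose out of reach is approached as far as the arm can. A call with a number of a shift or a turn outside -1 to 1 is refused whole. A call with a gripper value outside its range is refused whole. The fingers move at their own pace and stop on an object; "force" is the grip in N (left out, the last holds). Time passes only in rows, so rows that repeat a pose let the fingers close, or fill a call up. It gives the time, the measured TCP pose, the force and the opening at its end, in the units of the state.
- manip.sense(): the state, without advancing time (a new reading comes with each control period).
- manip.snapshot(name): name is "scene" or "top"; returns (picture, depth): 384x512x3 uint8, red, green, blue; 384x512 float32, m along the optical axis (not along the pixel's ray), 0 where there is no reading.
- manip.get_calibration(name): a dict with "vfov" (degrees; the focal length in pixels is half the picture's height over the tangent of half this angle, whatever the lens; pixels are square), "cx", "cy" (the principal point, pixels), "pose" (4x4, takes a point from camera to world coordinates). Camera axes: x right, y down, z forward; pixel columns grow to the right and rows downward; lengths in m; the calibration is good to about 2 mm. A picture is of the moment at which its call begins. get_calibration takes no time and is no camera call.
- manip.sign_off(): hands the job in, once; it reports no verdict.
The state is a dict: "t": time; "q": joint angles; "qd": joint speeds; "tau": joint torques, N m; "tcp_pos": TCP position; "tool_rot": TCP orientation; "force": force on the tool from outside, world axes, zero at the start; "ft_torque": the same for the moment, N m; "finger_gap": opening from 0.0 (shut) to 1.0 (fully open).
Only numpy, scipy, OpenCV 4.12 (cv2) and the standard library are available. Lean on these libraries where they do the work, as an engineer would, in place of code of your own. Each camera call takes 0.05 s, during which the arm holds its last target.

## Working session

There is one attempt and no reset: what is moved stays moved. The work goes in short steps, Python scripts to look and compute and a tool call to move; the robot and the scene stay as the last step left them, time stands still between calls to the robot, and variables do not carry over. Pictures are saved under pics/ and viewed, and the job is handed in when it is done.

Besides the shell and the picture viewer there is one more tool, called after "Request:" by a JSON object that holds its "op" and its "data". move_arm: Moves the arm, as the interface text tells. Its arguments: {"type":"object","properties":{"deltas":{"type":"array","items":{"type":"array","items":{"type":"number"}}},"force":{"type":"number"}},"required":["deltas"]}

```bash
ls; mkdir -p pics; cat > h.py <<'E'
import numpy as np, cv2
from station import manip
def snap(n,tag):
    im,d=manip.snapshot(n); cv2.imwrite(f'pics/{tag}.png',im[:,:,::-1]); np.save(f'pics/{tag}.npy',d); return im,d
def K(n):
    c=manip.get_calibration(n); f=192/np.tan(np.radians(c['vfov'])/2); return f,c['cx'],c['cy'],np.array(c['pose'])
def pts(n,d):
    f,cx,cy,P=K(n); v,u=np.mgrid[:384,:512]; X=np.stack([(u-cx)/f*d,(v-cy)/f*d,d,np.ones_like(d)],-1)@P.T
    return X[...,:3]
def proj(n,p):
    f,cx,cy,P=K(n); q=np.linalg.inv(P)@np.append(p,1); return q[0]/q[2]*f+cx,q[1]/q[2]*f+cy
E
python3 - <<'E'
from h import *
s=manip.sense(); print({k:np.round(v,4) for k,v in s.items()})
for n in ('scene','top'):
    snap(n,n+'0'); c=manip.get_calibration(n); print(n,c)
    im=cv2.imread(f'pics/{n}0.png'); cv2.imwrite(f'pics/{n}0b.png',cv2.resize(im,(800,600),interpolation=cv2.INTER_CUBIC))
E
```

```text
pics
{'t': np.float64(0.0), 'q': array([-1.4455,  0.5285,  1.4339, -0.    ,  1.1814, -0.1785]), 'qd': array([ 0.0001, -0.0011, -0.0006,  0.0003, -0.0002,  0.0006]), 'tau': array([-9.00000e-04, -4.42360e+01, -1.78027e+01, -3.00000e-04,
        8.30000e-03,  0.00000e+00]), 'tcp_pos': array([ 0.1869, -0.5957,  0.2413]), 'tool_rot': array([ 0.9885,  0.1513,  0.    , -0.0011]), 'force': array([ 0.0698, -0.0303, -0.358 ]), 'ft_torque': array([ 0.03 , -0.02 , -0.018]), 'finger_gap': np.float64(0.9986)}
scene {'vfov': 56.84238918818562, 'cx': 255.2877669117193, 'cy': 191.18524126744364, 'pose': array([[ 0.83484948,  0.35046492, -0.42450052,  0.98752411],
       [ 0.55046783, -0.53625587,  0.63985531, -0.5811577 ],
       [-0.00339406, -0.76785675, -0.6406126 ,  0.71329432],
       [ 0.        ,  0.        ,  0.        ,  1.        ]])}
top {'vfov': 54.69456924752366, 'cx': 257.8524092416382, 'cy': 194.4818309624776, 'pose': array([[-0.00284838, -0.99100062,  0.13382698,  0.44616079],
       [-0.99992017,  0.00446996,  0.01181813,  0.00612587],
       [-0.01230998, -0.13378263, -0.99093424,  1.08383865],
       [ 0.        ,  0.        ,  0.        ,  1.        ]])}
```

View pics/scene0b.png

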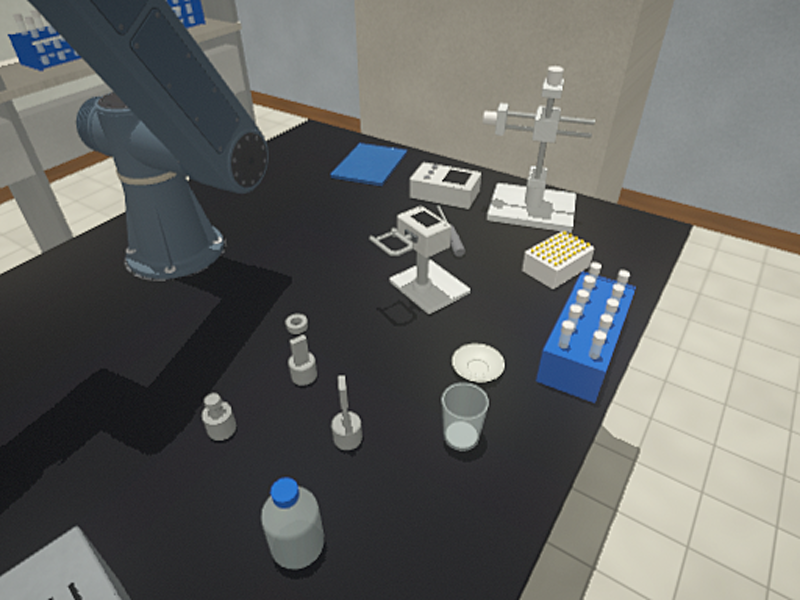

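View pics/top0b.png

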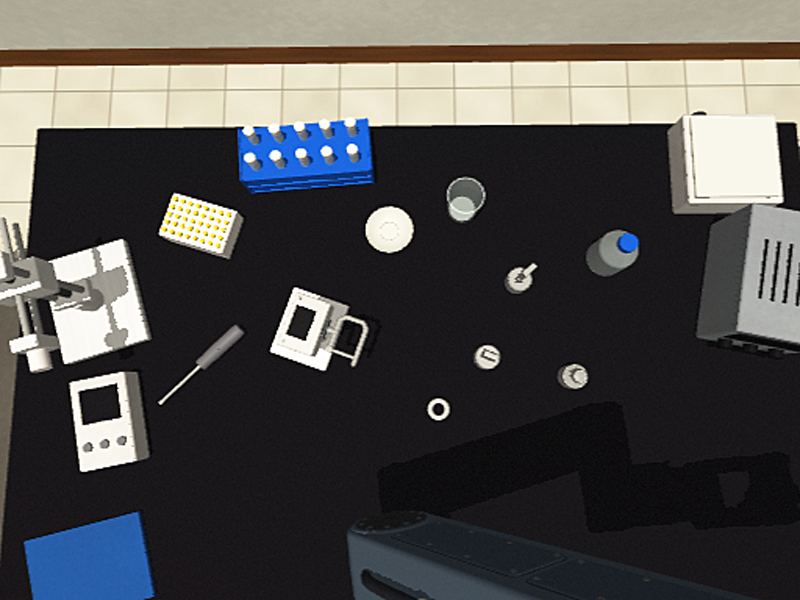

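The scene view (800x600) shows the eye weight at about (345,420), with the tab weight at (302,360) and the knob weight at (218,415). The gauge is at (425,235) with its hook at (392,243). In the top view the eye weight is at (520,278) and the hook at (350,340). Next I'll enlarge both.

```bash
python3 - <<'E'
from h import *
def crop(tag,u0,v0,w,h,s):
    im=cv2.imread(f'pics/{tag}.png')[v0:v0+h,u0:u0+w]; cv2.imwrite(f'pics/{tag}_c{u0}.png',cv2.resize(im,None,fx=s,fy=s,interpolation=cv2.INTER_CUBIC))
crop('top0',165,175,85,70,9)
crop('top0',310,155,50,40,12)
crop('scene0',225,125,80,60,9)
crop('scene0',200,230,50,65,9)
X=pts('top',np.load('pics/top0.npy')); Y=pts('scene',np.load('pics/scene0.npy'))
np.set_printoptions(precision=4,suppress=True)
# gauge box top
m=(X[...,2]>0.16)&(X[...,2]<.18); m[:, :150]=0; m[:160]=0;m[250:]=0;m[:,260:]=0
print(m.sum(), np.median(X[m],0)); 
r=cv2.minAreaRect((X[m][:,:2]*1000).astype(np.float32)); print('box',r, cv2.boxPoints(r))
# weight region
sub=X[155:195,310:360]; z=sub[...,2]
for lo,hi in((.02,.045),(.045,.1),(.1,.14)):
    k=(z>lo)&(z<hi); print('w top',lo,k.sum(), sub[k].mean(0) if k.any() else 0, sub[k].max(0)if k.any() else 0)
sub=Y[230:295,200:250]; z=sub[...,2]
for lo,hi in((.02,.045),(.045,.1),(.1,.14)):
    k=(z>lo)&(z<hi); print('w sc',lo,k.sum(), sub[k].mean(0) if k.any() else 0, sub[k].min(0),sub[k].max(0))
E
```

```text
866 [0.5392 0.176  0.168 ]
box ((540.0949096679688, 177.0682373046875), (60.50975799560547, 90.11981964111328), 69.82941436767578) [[487.3661 164.2063]
 [571.9589 133.1315]
 [592.8237 189.9302]
 [508.2309 221.005 ]]
w top 0.02 164 [ 0.6307 -0.1899  0.0368] [ 0.655  -0.1714  0.0443]
w top 0.045 15 [ 0.6281 -0.187   0.0682] [ 0.6403 -0.1816  0.0952]
w top 0.1 48 [ 0.6322 -0.1912  0.1247] [ 0.6443 -0.1808  0.132 ]
w sc 0.02 276 [ 0.6308 -0.1943  0.0361] [ 0.5081 -0.2165  0.0204] [ 0.6564 -0.1176  0.0443]
w sc 0.045 63 [ 0.6397 -0.2003  0.0712] [ 0.6276 -0.2057  0.0457] [ 0.646  -0.1883  0.0997]
w sc 0.1 78 [ 0.6385 -0.1985  0.1218] [ 0.624  -0.2064  0.1001] [ 0.6454 -0.182   0.131 ]
```

View pics/top0_c165.png

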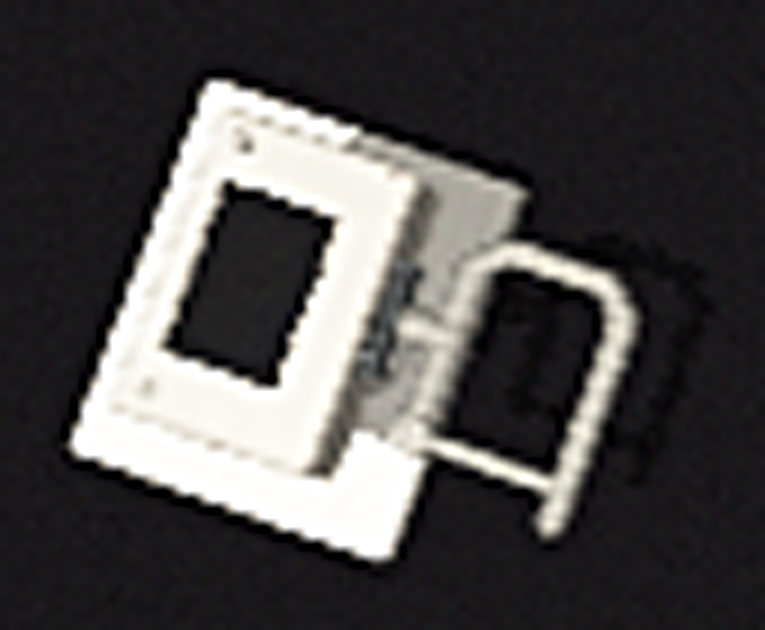

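View pics/top0_c310.png

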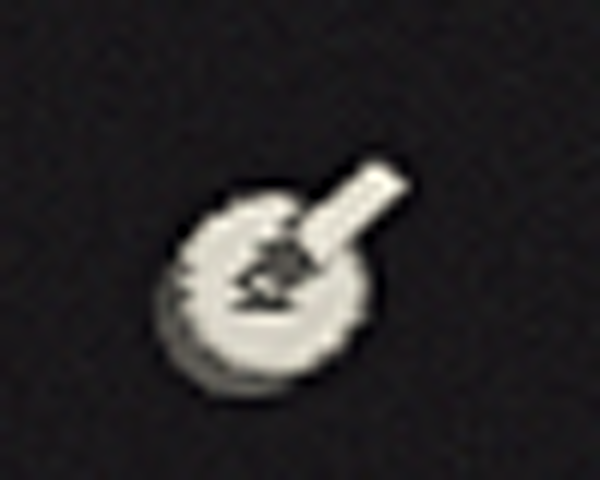

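View pics/scene0_c225.png

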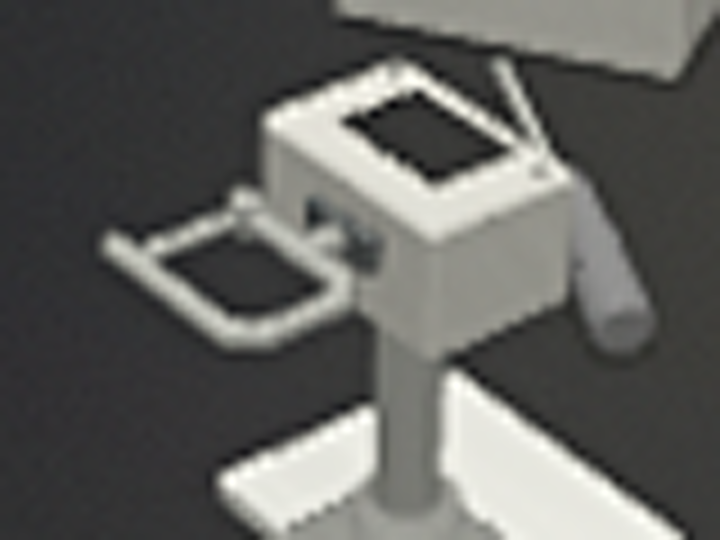

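View pics/scene0_c200.png

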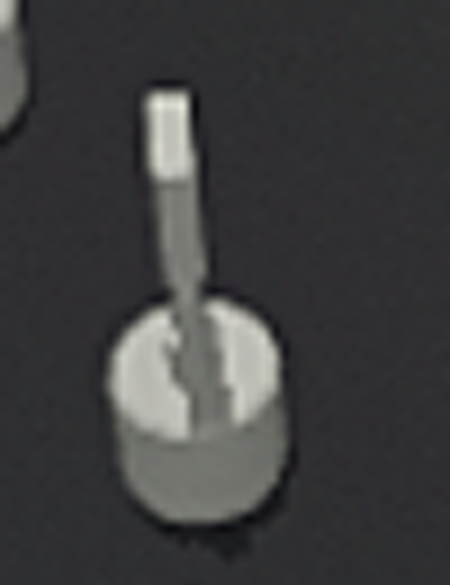

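```bash
cat >> h.py <<'E'
def back(n,u,v,z):
    f,cx,cy,P=K(n); d=P[:3,:3]@np.array([(u-cx)/f,(v-cy)/f,1]); o=P[:3,3]; return o+d*(z-o[2])/d[2]
def bc(n,u0,v0,s,x,y,z): return back(n,(x+.5)/s-.5+u0,(y+.5)/s-.5+v0,z)
E
python3 - <<'E'
from h import *
np.set_printoptions(precision=4,suppress=True)
print('tab top scene'); 
for p in((147,95),(187,93),(193,175),(150,180)): print(bc('scene',200,230,9,*p,.13))
print('tab top top')
for p in((375,158),(411,187)): print(bc('top',310,155,12,*p,.13))
print('body circle top', [bc('top',310,155,12,*p,.04) for p in((275,187),(275,378),(180,285),(370,285))])
print('body scene', [bc('scene',200,230,9,*p,.04) for p in((108,370),(282,370),(195,296),(195,441))])
th=np.radians(-20.17); g=np.array([.5401,.1771]); R=np.array([[np.cos(th),-np.sin(th)],[np.sin(th),np.cos(th)]])
def G(p): return R.T@(p[:2]-g)
print('hook_bar nominal world', g+R@[0,-.095])
for nm,p in dict(nose=(549,540),barR=(612,330),barM=(580,440),gateN=(548,485),gateH=(425,440),hingeend=(405,432),farbar_out=(560,245),hingeM=(445,360)).items(): print('top',nm,G(bc('top',165,175,9,*p,.15)))
for nm,p in dict(nose=(103,243),barM=(165,290),far=(240,335),gateN=(155,248),gateH=(240,212),hinge=(245,200),hb=(320,255)).items(): print('sc',nm,G(bc('scene',225,125,9,*p,.15)))
X=pts('top',np.load('pics/top0.npy'));m=(X[...,2]>0.145)&(X[...,2]<.16);m[:,:190]=0;m[:195]=0;m[245:]=0;m[:,240:]=0
L=np.array([G(p) for p in X[m]]); 
nb=L[(L[:,1]<-.085)&(L[:,1]>-.11)]; print('nose bar depth pts',len(nb),nb.min(0),nb.max(0),np.median(nb,0)); print(np.polyfit(nb[:,0],nb[:,1],1))
Y=pts('scene',np.load('pics/scene0.npy'));m=(Y[...,2]>0.14)&(Y[...,2]<.16);m[:,:225]=0;m[:130]=0;m[180:]=0;m[:,280:]=0
L=np.array([G(p) for p in Y[m]]);nb=L[(L[:,1]<-.085)&(L[:,1]>-.11)]; print('nose bar depth pts',len(nb),nb.min(0),nb.max(0),np.median(nb,0))
E
```

```text
tab top scene
[ 0.621  -0.1865  0.13  ]
[ 0.6288 -0.1807  0.13  ]
[ 0.6461 -0.2007  0.13  ]
[ 0.6384 -0.2075  0.13  ]
tab top top
[ 0.6445 -0.1993  0.13  ]
[ 0.6381 -0.2069  0.13  ]
body circle top [array([ 0.6564, -0.1947,  0.04  ]), array([ 0.6104, -0.1933,  0.04  ]), array([ 0.6328, -0.1715,  0.04  ]), array([ 0.6326, -0.2165,  0.04  ])]
body scene [array([ 0.6154, -0.2066,  0.04  ]), array([ 0.6532, -0.1818,  0.04  ]), array([ 0.6195, -0.175 ,  0.04  ]), array([ 0.6479, -0.2118,  0.04  ])]
hook_bar nominal world [0.5073 0.0879]
top nose [-0.0374 -0.0975]
top barR [ 0.0235 -0.0935]
top barM [-0.0084 -0.0959]
top gateN [-0.0232 -0.0919]
top gateH [-0.0233 -0.0551]
top hingeend [-0.0231 -0.049 ]
top farbar_out [ 0.041  -0.0713]
top hingeM [-0.0004 -0.0524]
sc nose [-0.0384 -0.0972]
sc barM [-0.0049 -0.0965]
sc far [ 0.0287 -0.092 ]
sc gateN [-0.0261 -0.0856]
sc gateH [-0.0269 -0.0517]
sc hinge [-0.0317 -0.0462]
sc hb [ 0.0084 -0.046 ]
nose bar depth pts 103 [-0.0366 -0.099 ] [ 0.0378 -0.0854] [-0.001  -0.0946]
[ 0.0386 -0.0941]
nose bar depth pts 66 [-0.037  -0.1007] [ 0.0386 -0.0857] [ 0.0094 -0.0964]
```

```bash
python3 - <<'E'
from h import *
np.set_printoptions(precision=4,suppress=True)
X=pts('top',np.load('pics/top0.npy')); d=np.load('pics/top0.npy')
m=(X[...,2]>0.155)&(X[...,2]<.18); m[:, :150]=0; m[:160]=0;m[250:]=0;m[:,260:]=0
n,lab,st,ce=cv2.connectedComponentsWithStats(m.astype(np.uint8)); k=1+np.argmax(st[1:,4]); m=lab==k
# backproject pixel centres to z=.17
P=np.array([back('top',u,v,.17)[:2] for v,u in np.argwhere(m)]); c=P.mean(0); w,V=np.linalg.eigh(np.cov((P-c).T)); print(len(P),c,np.sqrt(12*w),np.degrees(np.arctan2(V[1,1],V[0,1])), X[m][:,2].mean())
# bar centreline in top img: native gray rows
g=cv2.imread('pics/top0.png',0).astype(float)
L=[]
for v in range(212,233):
    a,b=224,238
    row=g[v,a:b]-40; row[row<0]=0
    # last bright blob
    seg=np.where(row>60)[0]
    if len(seg)==0: continue
    e=seg[-1]; s=e
    while s>0 and row[s-1]>60: s-=1
    s0=max(s-1,0); e0=min(e+2,len(row)); u=a+np.average(np.arange(s0,e0),weights=row[s0:e0]); p=back('top',u,v,.152); L.append(p[:2]); print(v,round(u,2),e-s+1,p[:2])
L=np.array(L)
E
```

```text
888 [0.5388 0.1751] [0.0617 0.0889] 160.9273996646476 0.1675789556557657
212 233.29 3 [0.5278 0.0792]
213 232.73 3 [0.5252 0.0806]
214 232.29 3 [0.5227 0.0817]
215 232.31 4 [0.5202 0.0817]
216 231.63 3 [0.5177 0.0834]
217 231.32 4 [0.5152 0.0841]
218 231.04 3 [0.5127 0.0848]
219 230.58 4 [0.5101 0.086 ]
220 230.28 3 [0.5076 0.0867]
221 229.87 3 [0.5051 0.0877]
222 229.28 4 [0.5026 0.0892]
223 229.3 3 [0.5001 0.0891]
224 228.72 3 [0.4976 0.0905]
225 228.31 4 [0.4951 0.0916]
226 228.27 3 [0.4926 0.0916]
227 227.67 3 [0.4901 0.0931]
228 226.09 6 [0.4876 0.0971]
229 226.3 4 [0.4851 0.0965]
230 226.63 3 [0.4826 0.0957]
231 226.29 3 [0.4801 0.0965]
232 225.79 3 [0.4777 0.0977]
```

Request:
{"op": "move_arm", "data": {"deltas": [[0.05,-0.02,0,-0.12,100],[0.14,-0.06,0,-0.24,100],[0.24,-0.11,0,-0.36,80],[0.34,-0.155,0,-0.48,60],[0.44,-0.2,0,-0.6,60],[0.54,-0.245,0,-0.73,60],[0.63,-0.285,0,-0.86,60],[0.68,-0.312,0,-0.98,60]]}}

```text
t: 0.77
tcp_pos: [0.4112, -0.3931, 0.242]
tool_rot: [0.921, 0.389, 0.0, -0.001]
force: [-0.1, -0.8, -0.4]
finger_gap: 0.598
```

```bash
cat >> h.py <<'E'
from scipy.spatial.transform import Rotation as Ro
def st():
    s=manip.sense(); R=Ro.from_quat(s['tool_rot']).as_matrix(); h=np.degrees(np.arctan2(R[1,0],R[0,0]))
    print('t %.2f'%s['t'],'tcp',np.round(s['tcp_pos'],4),'head %.2f'%h,'tilt %.2f'%np.degrees(np.arccos(-R[2,2])),'F',np.round(s['force'],2),'M',np.round(s['ft_torque'],2),'gap %.3f'%s['finger_gap'],'q',np.round(s['q'],2))
    return s,R,h
def go(x,y,z,head,cmd=None):
    s,R,h=st(); p=s['tcp_pos'] if cmd is None else np.array(cmd[:3]); hh=h if cmd is None else cmd[3]
    a=np.radians(hh); X=np.array([np.cos(a),np.sin(a),0]);Y=np.array([np.sin(a),-np.cos(a),0]); D=np.array([x,y,z])-p
    print('units', np.round([D@X/.4,D@Y/.4,-D[2]/.4,-np.radians((head-hh+180)%360-180)/.5],4))
E
python3 -c "
from h import *
go(.6337,-.194,.2,130)"
```

```text
t 0.77 tcp [ 0.4112 -0.3931  0.242 ] head 45.75 tilt 0.09 F [-0.06 -0.78 -0.42] M [-0.1   0.   -0.04] gap 0.598 q [-0.96  0.45  1.58  0.    1.11 -0.19]
units [ 0.7447  0.0511  0.1049 -2.941 ]
```

Request:
{"op": "move_arm", "data": {"deltas": [[0.08,0.005,0.01,-0.13,60],[0.17,0.01,0.02,-0.26,60],[0.27,0.02,0.03,-0.39,60],[0.37,0.025,0.04,-0.52,60],[0.47,0.03,0.05,-0.65,60],[0.57,0.04,0.05,-0.78,60],[0.67,0.045,0.05,-0.9,60],[0.74,0.05,0.05,-1.0,60]]}}

```text
t: 1.43
tcp_pos: [0.6329, -0.1957, 0.2216]
tool_rot: [0.797, 0.605, 0.0, -0.001]
force: [0.3, -0.3, -0.3]
finger_gap: 0.602
```

Request:
{"op": "move_arm", "data": {"deltas": [[0,0,0,-0.24,60],[0,0,0,-0.48,60],[0,0,0,-0.72,60],[0,0,0,-1,60],[0,0,0,-1,60],[0,0,0,-1,60],[0,0,0,-1,60],[0,0,0,-1,60]]}}

```text
t: 2.1
tcp_pos: [0.6309, -0.1989, 0.2222]
tool_rot: [0.625, 0.781, -0.0, -0.0]
force: [-0.3, 0.0, -1.0]
finger_gap: 0.597
```

```bash
python3 -c "
from h import *
go(.6337,-.194,.105,130)
snap('scene','s1')
im=cv2.imread('pics/s1.png')[190:310,140:300]; cv2.imwrite('pics/s1c.png',cv2.resize(im,None,fx=5,fy=5,interpolation=cv2.INTER_CUBIC))"
```

```text
t 2.10 tcp [ 0.6309 -0.1989  0.2222] head 102.66 tilt 0.02 F [-0.34  0.03 -0.98] M [-0.05  0.02  0.05] gap 0.597 q [-0.47  0.6   1.35  0.    1.19 -0.7 ]
units [ 0.0104  0.0096  0.2929 -0.9542]
```

View pics/s1c.png

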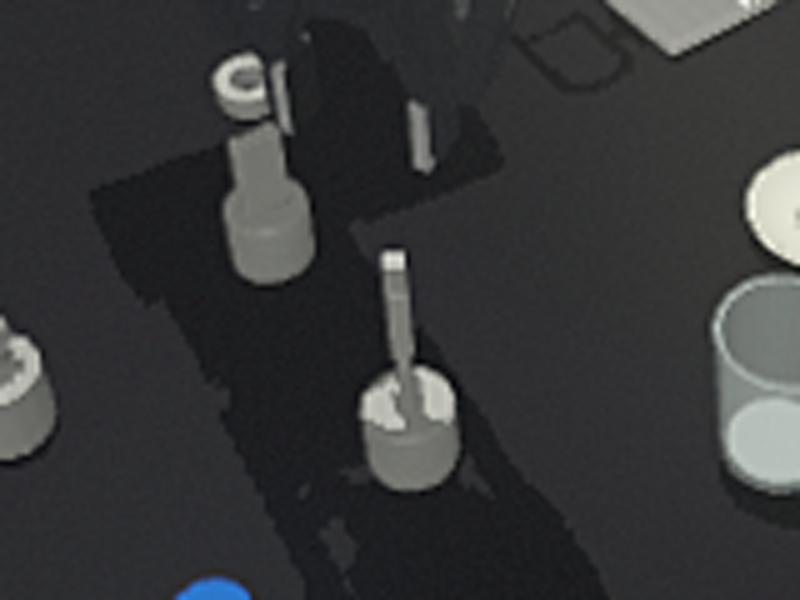

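The crop shows the eye weight at (405,400), untouched, and the open fingers above and behind it. I'll finish the turn and go down to just above the tab.

Request:
{"op": "move_arm", "data": {"deltas": [[0.003,0.002,0.02,-0.24,60],[0.006,0.005,0.05,-0.48,60],[0.01,0.01,0.09,-0.72,60],[0.01,0.01,0.13,-0.95,60],[0.01,0.01,0.16,-0.955,60],[0.01,0.01,0.18,-0.955,60],[0.01,0.01,0.18,-0.955,60],[0.01,0.01,0.18,-0.955,60]]}}

```text
t: 2.82
tcp_pos: [0.634, -0.1942, 0.1501]
tool_rot: [0.422, 0.906, 0.0, -0.0]
force: [-0.4, 0.3, 0.5]
finger_gap: 0.6
```

```bash
python3 -c "
from h import *
go(.6337,-.194,.105,130)"
```

```text
t 2.82 tcp [ 0.634  -0.1942  0.1501] head 130.02 tilt 0.03 F [-0.45  0.31  0.52] M [-0.   -0.   -0.01] gap 0.600 q [-0.47  0.68  1.41 -0.    1.05 -1.16]
units [ 0.0008 -0.0002  0.1127  0.0006]
```

Request:
{"op": "move_arm", "data": {"deltas": [[0,0,0.03,0,60],[0,0,0.06,0,60],[0,0,0.085,0,50],[0,0,0.105,0,40],[0,0,0.112,0,30],[0,0,0.112,0,20],[0,0,0.112,0,0],[0,0,0.112,0,0]], "force": 60}}

```text
t: 3.48
tcp_pos: [0.634, -0.1941, 0.1054]
tool_rot: [0.422, 0.907, -0.0, -0.0]
force: [0.1, 0.9, -2.5]
finger_gap: 0.113
```

Request:
{"op": "move_arm", "data": {"deltas": [[0,0,0,0,0],[0,0,0,0,0],[0,0,0,0,0],[0,0,0,0,0],[0,0,0,0,0],[0,0,0,0,0],[0,0,-0.01,0,0],[0,0,-0.03,0,0]], "force": 110}}

```text
t: 4.15
tcp_pos: [0.6332, -0.1937, 0.1168]
tool_rot: [0.422, 0.907, 0.0, -0.001]
force: [-0.3, 0.5, -2.6]
finger_gap: 0.104
```

```bash
python3 -c "
from h import *
st()
snap('scene','s2')
im=cv2.imread('pics/s2.png')[190:310,140:300]; cv2.imwrite('pics/s2c.png',cv2.resize(im,None,fx=5,fy=5,interpolation=cv2.INTER_CUBIC))"
```

```text
t 4.15 tcp [ 0.6332 -0.1937  0.1168] head 130.13 tilt 0.15 F [-0.31  0.49 -2.62] M [ 0.02  0.03 -0.04] gap 0.104 q [-0.47  0.73  1.43 -0.    0.99 -1.17]
```

View pics/s2c.png

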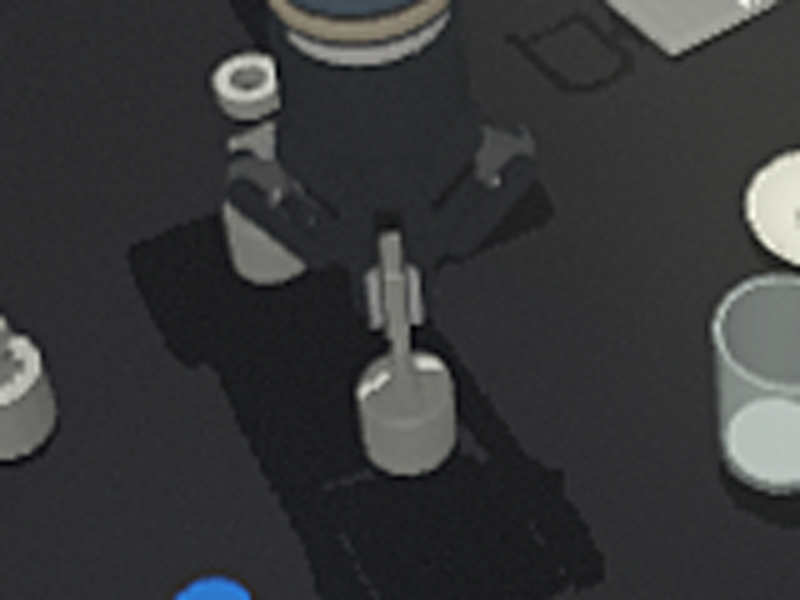

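The weight is gripped by its tab and lifted; body centre at crop pixel (405,415). Now I'll lift it clear and carry it.

Request:
{"op": "move_arm", "data": {"deltas": [[0,0,-0.05,0.1,0],[0,0,-0.13,0.22,0],[0,0,-0.21,0.34,0],[0,0,-0.29,0.46,0],[0.03,-0.003,-0.33,0.58,0],[0.08,-0.01,-0.34,0.7,0],[0.14,-0.018,-0.34,0.82,0],[0.2,-0.025,-0.34,0.94,0]]}}

```text
t: 4.87
tcp_pos: [0.5745, -0.1392, 0.2551]
tool_rot: [0.622, 0.783, 0.0, 0.001]
force: [-0.3, 0.3, -2.6]
finger_gap: 0.104
```

```bash
python3 -c "
from h import *
go(.41,0.03,.25,70.2)"
```

```text
t 4.87 tcp [ 0.5745 -0.1392  0.2551] head 103.01 tilt 0.17 F [-0.29  0.28 -2.61] M [0.06 0.03 0.  ] gap 0.104 q [-0.43  0.47  1.51 -0.    1.16 -0.65]
units [ 0.5048 -0.3056  0.0128  1.1451]
```

Request:
{"op": "move_arm", "data": {"deltas": [[0.06,-0.035,0,0.12,0],[0.13,-0.08,0,0.25,0],[0.21,-0.125,0,0.38,0],[0.29,-0.17,0,0.51,0],[0.36,-0.22,0,0.64,0],[0.43,-0.26,0,0.77,0],[0.48,-0.29,0,0.89,0],[0.505,-0.305,0,1.0,0]]}}

```text
t: 5.53
tcp_pos: [0.4064, 0.0316, 0.254]
tool_rot: [0.796, 0.605, -0.0, -0.001]
force: [-0.2, -0.5, -2.6]
finger_gap: 0.096
```

```bash
python3 -c "
from h import *
B=np.array([.507,.0868]); u=np.array([np.cos(np.radians(-19.8)),np.sin(np.radians(-19.8))])
p=B+u*(-.075); print(p)
go(*p,.188,70.2)"
```

```text
[0.43643394 0.11220534]
t 5.53 tcp [0.4064 0.0316 0.254 ] head 74.48 tilt 0.11 F [-0.2  -0.49 -2.64] M [-0.05 -0.04  0.08] gap 0.096 q [-0.2   0.22  1.93  0.    1.    0.07]
units [0.2142 0.0183 0.1651 0.1494]
```

Request:
{"op": "move_arm", "data": {"deltas": [[0.02,0.002,0,0.08,0],[0.06,0.005,0,0.15,0],[0.1,0.01,0.02,0.15,0],[0.15,0.013,0.06,0.15,0],[0.19,0.016,0.11,0.15,0],[0.21,0.018,0.15,0.15,0],[0.214,0.018,0.172,0.15,0],[0.214,0.018,0.176,0.15,0]]}}

```text
t: 6.2
tcp_pos: [0.4389, 0.1103, 0.1823]
tool_rot: [0.817, 0.576, -0.001, -0.001]
force: [-0.8, -0.7, -2.6]
finger_gap: 0.104
```

```bash
python3 -c "
from h import *
st()
snap('scene','s3');snap('top','t3')
im=cv2.imread('pics/s3.png')[105:195,205:325]; cv2.imwrite('pics/s3c.png',cv2.resize(im,None,fx=6.66,fy=6.66,interpolation=cv2.INTER_CUBIC))
im=cv2.imread('pics/t3.png')[165:255,165:285]; cv2.imwrite('pics/t3c.png',cv2.resize(im,None,fx=6.66,fy=6.66,interpolation=cv2.INTER_CUBIC))
"
```

```text
t 6.20 tcp [0.4389 0.1103 0.1823] head 70.33 tilt 0.13 F [-0.82 -0.68 -2.61] M [-0.02  0.08 -0.06] gap 0.104 q [-0.    0.4   1.91 -0.    0.83  0.34]
```

View pics/s3c.png

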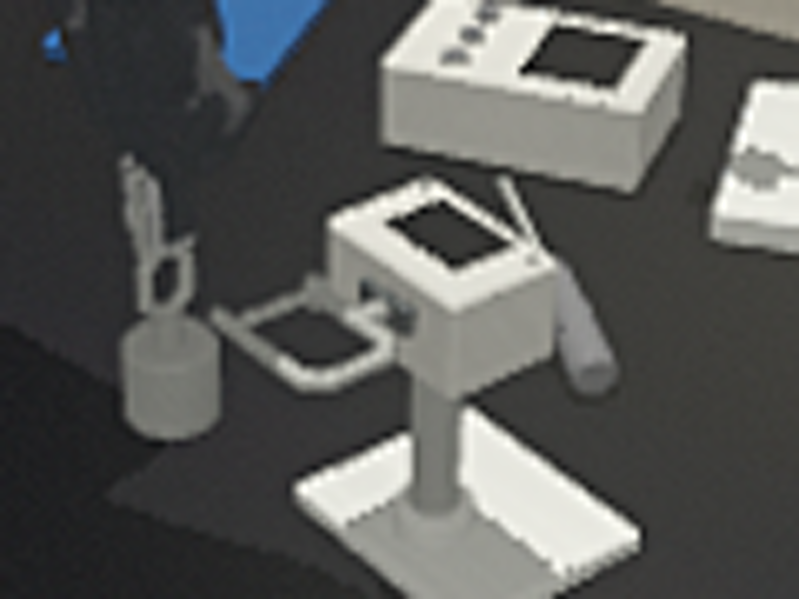

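View pics/t3c.png

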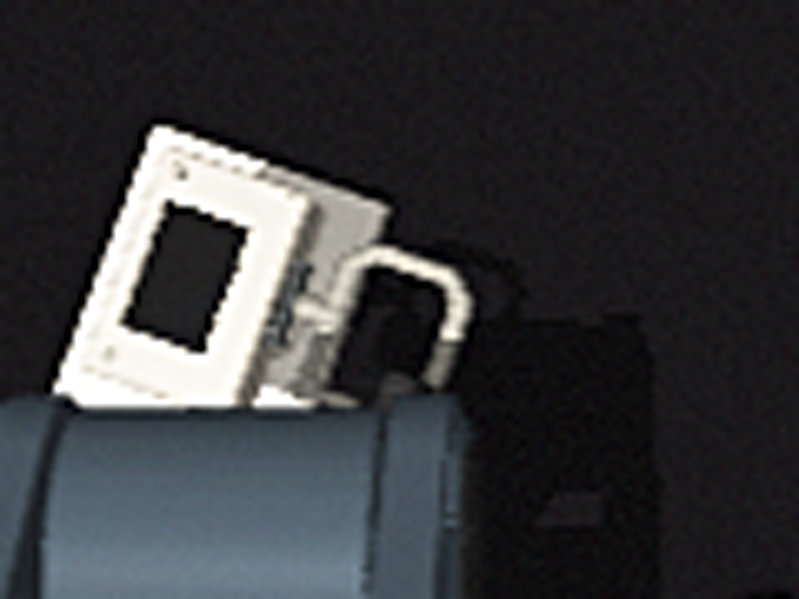

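```bash
python3 -c "
from h import *
B=np.array([.507,.0868]); u=np.array([np.cos(np.radians(-19.8)),np.sin(np.radians(-19.8))]);n=np.array([-u[1],u[0]])
s,R,h=st()
t=s['tcp_pos']; d=t[:2]-B; print('bar coords',d@u,d@n)
def cr(p): a=proj('scene',p); return np.round([(a[0]-205+.5)*6.66-.5,(a[1]-105+.5)*6.66-.5],1)
e=np.array([t[0],t[1],t[2]-.0334]); print('eye',e,cr(e))
for k in(-1,1): print('leg',k,cr(e+np.append(n*.011*k,0)), 'inner',cr(e+np.append(n*.0075*k,0)))
print('hole top/bot',cr(e+[0,0,.012]),cr(e-[0,0,.012]))
print('under',cr(e-[0,0,.072]))
print('nose',cr(np.append(B+u*-.038,.15)),'bar',cr(np.append(B,.15)))
im=cv2.imread('pics/s3.png')[125:165,215:245]; cv2.imwrite('pics/s3d.png',cv2.resize(im,None,fx=15,fy=15,interpolation=cv2.INTER_CUBIC))
"
```

```text
t 6.30 tcp [0.4396 0.1097 0.1834] head 70.26 tilt 0.02 F [-1.12  0.25 -3.25] M [ 0.01  0.   -0.04] gap 0.103 q [-0.    0.39  1.91 -0.    0.83  0.34]
bar coords -0.07120094510498562 -0.0013294850445622005
eye [0.43955805 0.10966757 0.149996  ] [166.  280.3]
leg -1 [144.9 288.5] inner [151.6 285.9]
leg 1 [186.8 272.1] inner [180.2 274.7]
hole top/bot [164.6 256.9] [167.3 303.3]
under [173.8 413.7]
nose [211.4 312.8] bar [262.6 352.8]
```

View pics/s3d.png

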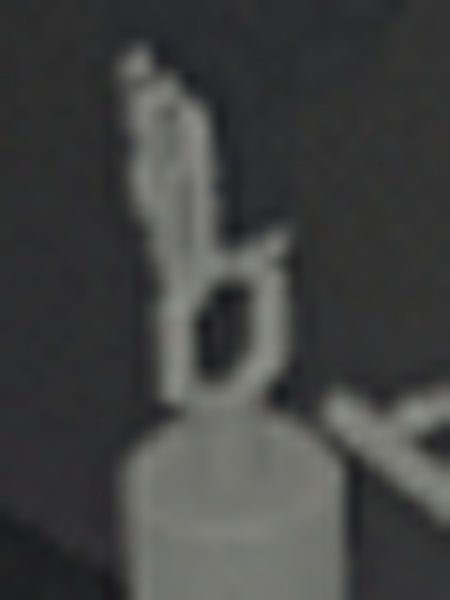

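The eye's hole sits where I predicted: enlarged crop (223,332), which is within 1 px. The nose also matches the prediction. The eye is 1.3 mm off the bar sideways, so I'll correct that and close in.

Request:
{"op": "move_arm", "data": {"deltas": [[0.001,0.003,0,0,0],[0.002,0.01,0,0,0],[0.003,0.02,0,0,0],[0.003,0.03,0,0,0],[0.003,0.04,0,0,0],[0.003,0.05,0,0,0],[0.003,0.055,0,0,0],[0.003,0.055,0,0,0]]}}

```text
t: 6.97
tcp_pos: [0.4616, 0.1034, 0.1832]
tool_rot: [0.818, 0.575, 0.0, 0.0]
force: [0.4, 0.4, -3.4]
finger_gap: 0.108
```

```bash
cat >> h.py <<'E'
def hk():
    B=np.array([.507,.0868]); a=np.radians(-19.8); u=np.array([np.cos(a),np.sin(a)]);n=np.array([-u[1],u[0]])
    s,R,h=st(); t=s['tcp_pos']; d=t[:2]-B; F=s['force']; print('eye u %.4f n %.4f z %.4f'%(d@u,d@n,t[2]-.0334),'Fu %.2f Fn %.2f Fz %.2f'%(F[:2]@u,F[:2]@n,F[2]))
E
python3 -c "
from h import *
hk(); snap('scene','s4'); hk()
im=cv2.imread('pics/s4.png')[120:165,210:270]; cv2.imwrite('pics/s4c.png',cv2.resize(im,None,fx=13,fy=13,interpolation=cv2.INTER_CUBIC))"
```

```text
t 6.97 tcp [0.4616 0.1034 0.1832] head 70.24 tilt 0.05 F [ 0.42  0.42 -3.44] M [ 0.01 -0.04  0.05] gap 0.108 q [-0.02  0.42  1.87 -0.    0.86  0.33]
eye u -0.0484 n 0.0003 z 0.1498 Fu 0.25 Fn 0.54 Fz -3.44
t 7.02 tcp [0.461  0.1036 0.183 ] head 70.25 tilt 0.00 F [-0.58  0.33 -3.06] M [ 0.05  0.01 -0.05] gap 0.104 q [-0.02  0.42  1.87  0.    0.86  0.33]
eye u -0.0490 n 0.0002 z 0.1496 Fu -0.66 Fn 0.11 Fz -3.06
```

View pics/s4c.png

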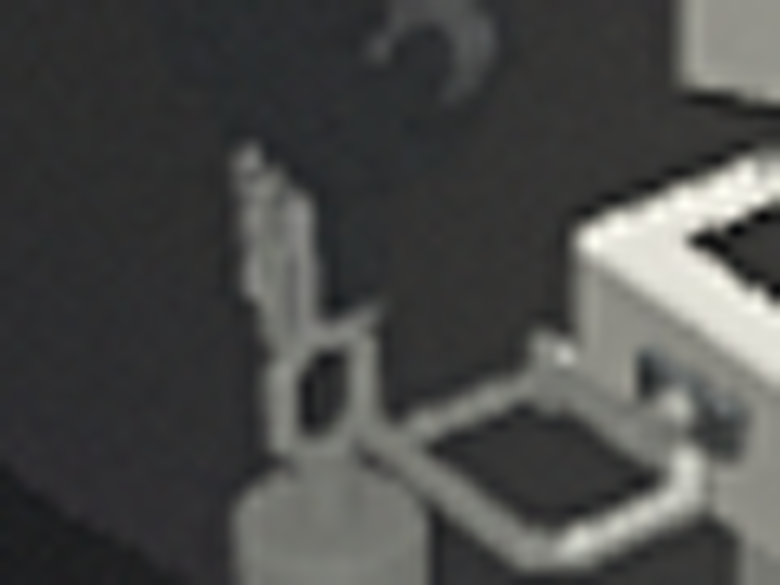

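The nose tip, at about (370,435), lies just in front of the hole and lines up with it. I'll push on slowly and watch the force.

Request:
{"op": "move_arm", "data": {"deltas": [[0,0.004,0,0,0],[0,0.009,0,0,0],[0,0.014,0,0,0],[0,0.019,0,0,0],[0,0.024,0,0,0],[0,0.029,0,0,0],[0,0.034,0,0,0],[0,0.039,0,0,0]]}}

```text
t: 7.68
tcp_pos: [0.4756, 0.0984, 0.1831]
tool_rot: [0.818, 0.575, 0.0, -0.0]
force: [-0.7, -0.4, -2.1]
finger_gap: 0.103
```

```bash
python3 -c "
from h import *
hk()"
```

```text
t 7.68 tcp [0.4756 0.0984 0.1831] head 70.26 tilt 0.00 F [-0.71 -0.41 -2.08] M [-0.    0.01  0.03] gap 0.103 q [-0.03  0.43  1.84  0.    0.87  0.32]
eye u -0.0334 n 0.0002 z 0.1497 Fu -0.53 Fn -0.63 Fz -2.08
```

Little force so far, so the eye is over the nose. Now into the gate.

Request:
{"op": "move_arm", "data": {"deltas": [[0,0.004,0,0,0],[0,0.009,0,0,0],[0,0.014,0,0,0],[0,0.019,0,0,0],[0,0.024,0,0,0],[0,0.029,0,0,0],[0,0.034,0,0,0],[0,0.039,0,0,0]]}}

```text
t: 8.35
tcp_pos: [0.4896, 0.0934, 0.1829]
tool_rot: [0.818, 0.575, -0.0, -0.001]
force: [-2.0, 1.7, -2.7]
finger_gap: 0.107
```

```bash
python3 -c "
from h import *
hk(); snap('scene','s5'); hk()
im=cv2.imread('pics/s5.png')[120:165,210:270]; cv2.imwrite('pics/s5c.png',cv2.resize(im,None,fx=13,fy=13,interpolation=cv2.INTER_CUBIC))"
```

```text
t 8.35 tcp [0.4896 0.0934 0.1829] head 70.26 tilt 0.10 F [-1.96  1.66 -2.7 ] M [0.38 0.48 0.07] gap 0.107 q [-0.04  0.45  1.81  0.    0.89  0.31]
eye u -0.0186 n 0.0003 z 0.1495 Fu -2.41 Fn 0.90 Fz -2.70
t 8.40 tcp [0.4901 0.0932 0.1829] head 70.26 tilt 0.05 F [-2.19  0.96 -3.54] M [0.19 0.52 0.02] gap 0.101 q [-0.04  0.45  1.81  0.    0.89  0.31]
eye u -0.0181 n 0.0003 z 0.1495 Fu -2.39 Fn 0.16 Fz -3.54
```

View pics/s5c.png

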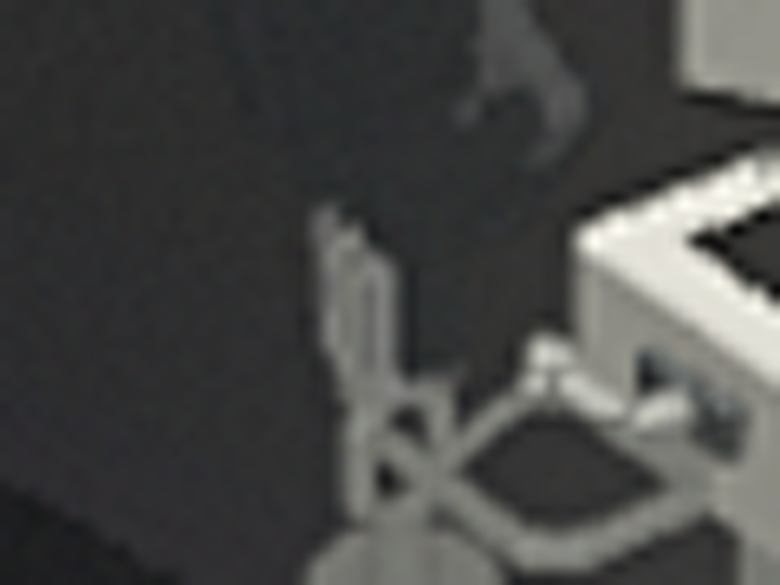

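The bar passes through the eye and the near leg is pushing the gate inwards at about 2.4 N. I'll carry on.

Request:
{"op": "move_arm", "data": {"deltas": [[0,0.005,0,0,0],[0,0.01,0,0,0],[0,0.015,0,0,0],[0,0.02,0,0,0],[0,0.025,0,0,0],[0,0.03,0,0,0],[0,0.035,0,0,0],[0,0.04,0,0,0]]}}

```text
t: 9.07
tcp_pos: [0.505, 0.0876, 0.183]
tool_rot: [0.818, 0.576, -0.0, -0.0]
force: [-4.1, 0.3, -2.6]
finger_gap: 0.1
```

```bash
python3 -c "
from h import *
hk()"
```

```text
t 9.07 tcp [0.505  0.0876 0.183 ] head 70.27 tilt 0.05 F [-4.05  0.29 -2.6 ] M [0.18 0.71 0.05] gap 0.100 q [-0.05  0.46  1.77 -0.    0.91  0.3 ]
eye u -0.0022 n 0.0000 z 0.1496 Fu -3.91 Fn -1.10 Fz -2.60
```

Request:
{"op": "move_arm", "data": {"deltas": [[0,0.005,0,0,0],[0,0.01,0,0,0],[0,0.015,0,0,0],[0,0.02,0,0,0],[0,0.025,0,0,0],[0,0.03,0,0,0],[0,0.035,0,0,0],[0,0.04,0,0,0]]}}

```text
t: 9.73
tcp_pos: [0.5213, 0.0824, 0.1834]
tool_rot: [0.818, 0.575, 0.001, 0.001]
force: [-0.5, -0.4, -1.9]
finger_gap: 0.104
```

```bash
python3 -c "
from h import *
hk(); snap('scene','s6'); hk()
im=cv2.imread('pics/s6.png')[120:165,210:270]; cv2.imwrite('pics/s6c.png',cv2.resize(im,None,fx=13,fy=13,interpolation=cv2.INTER_CUBIC))"
```

```text
t 9.73 tcp [0.5213 0.0824 0.1834] head 70.25 tilt 0.12 F [-0.5  -0.38 -1.89] M [-0.03  0.   -0.03] gap 0.104 q [-0.06  0.48  1.74  0.    0.92  0.29]
eye u 0.0150 n 0.0007 z 0.1500 Fu -0.34 Fn -0.52 Fz -1.89
t 9.78 tcp [0.5216 0.0822 0.1834] head 70.25 tilt 0.14 F [ 0.65  0.15 -2.46] M [-0.03 -0.04  0.06] gap 0.100 q [-0.06  0.48  1.74  0.    0.92  0.29]
eye u 0.0153 n 0.0006 z 0.1500 Fu 0.56 Fn 0.36 Fz -2.46
```

View pics/s6c.png

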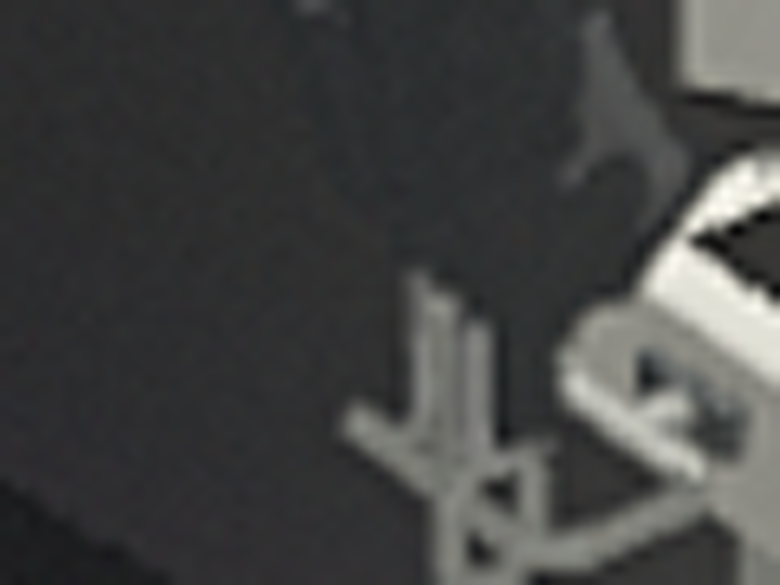

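The resistance fell from 4 N to about 0, so the gate has snapped shut. The gripper hides it in this view, where the eye is on the bar at (490,520). I'll draw back to just short of the gate.

Request:
{"op": "move_arm", "data": {"deltas": [[0,-0.006,0,0,0],[0,-0.015,0,0,0],[0,-0.025,0,0,0],[0,-0.035,0,0,0],[0,-0.045,0,0,0],[0,-0.055,0,0,0],[0,-0.062,0,0,0],[0,-0.066,0,0,0]]}}

```text
t: 10.45
tcp_pos: [0.4947, 0.0915, 0.1831]
tool_rot: [0.818, 0.576, -0.0, -0.0]
force: [0.7, 0.7, -2.3]
finger_gap: 0.1
```

```bash
python3 -c "
from h import *
hk(); snap('scene','s7'); hk()
im=cv2.imread('pics/s7.png')[120:165,210:270]; cv2.imwrite('pics/s7c.png',cv2.resize(im,None,fx=13,fy=13,interpolation=cv2.INTER_CUBIC))"
```

```text
t 10.45 tcp [0.4947 0.0915 0.1831] head 70.28 tilt 0.03 F [ 0.68  0.72 -2.35] M [ 0.03 -0.01 -0.  ] gap 0.100 q [-0.04  0.45  1.8   0.    0.89  0.3 ]
eye u -0.0132 n 0.0003 z 0.1497 Fu 0.39 Fn 0.91 Fz -2.35
t 10.50 tcp [0.4946 0.0916 0.1831] head 70.28 tilt 0.04 F [ 0.32  0.04 -3.73] M [ 0.03  0.01 -0.01] gap 0.097 q [-0.04  0.45  1.8   0.    0.89  0.3 ]
eye u -0.0133 n 0.0003 z 0.1497 Fu 0.29 Fn 0.15 Fz -3.73
```

View pics/s7c.png

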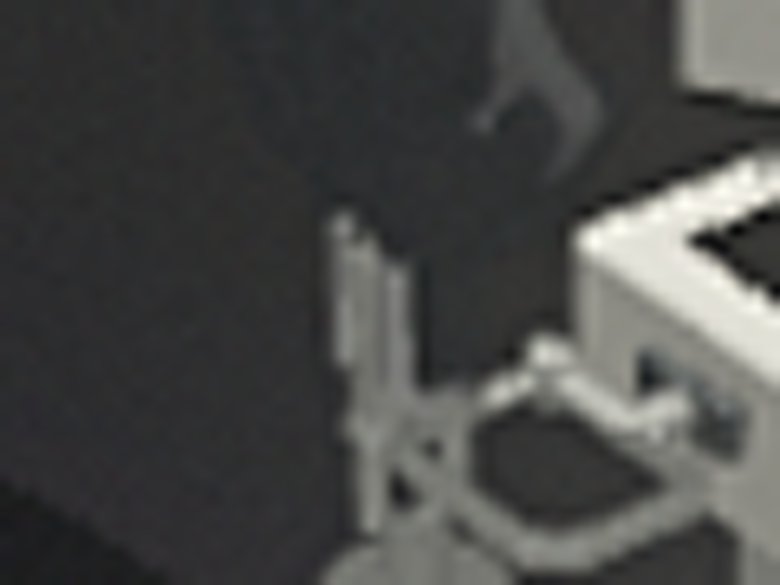

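The gate is visible again, running from the hinge at (540,370) towards the nose bar on the outer side of the eye. Slow tug now, about 0.3 mm per row.

Request:
{"op": "move_arm", "data": {"deltas": [[0,-0.001,0,0,0],[0,-0.002,0,0,0],[0,-0.003,0,0,0],[0,-0.004,0,0,0],[0,-0.005,0,0,0],[0,-0.006,0,0,0],[0,-0.007,0,0,0],[0,-0.008,0,0,0]]}}

```text
t: 11.17
tcp_pos: [0.4923, 0.0924, 0.1831]
tool_rot: [0.818, 0.575, -0.0, 0.0]
force: [0.2, -0.8, -3.2]
finger_gap: 0.105
```

```bash
python3 -c "
from h import *
hk()"
```

```text
t 11.17 tcp [0.4923 0.0924 0.1831] head 70.26 tilt 0.00 F [ 0.15 -0.83 -3.21] M [ 0.    0.04 -0.  ] gap 0.105 q [-0.04  0.45  1.8  -0.    0.89  0.31]
eye u -0.0157 n 0.0003 z 0.1497 Fu 0.42 Fn -0.73 Fz -3.21
```

Request:
{"op": "move_arm", "data": {"deltas": [[0,-0.0005,0,0,0],[0,-0.001,0,0,0],[0,-0.0015,0,0,0],[0,-0.002,0,0,0],[0,-0.0025,0,0,0],[0,-0.003,0,0,0],[0,-0.0035,0,0,0],[0,-0.004,0,0,0]]}}

```text
t: 11.83
tcp_pos: [0.4909, 0.0929, 0.1831]
tool_rot: [0.818, 0.575, 0.0, 0.0]
force: [-0.7, -0.9, -2.7]
finger_gap: 0.102
```

```bash
python3 -c "
from h import *
hk()"
```

```text
t 11.83 tcp [0.4909 0.0929 0.1831] head 70.26 tilt 0.02 F [-0.67 -0.93 -2.67] M [-0.04 -0.04 -0.03] gap 0.102 q [-0.04  0.45  1.8  -0.    0.89  0.31]
eye u -0.0172 n 0.0003 z 0.1497 Fu -0.32 Fn -1.11 Fz -2.67
```

Request:
{"op": "move_arm", "data": {"deltas": [[0,-0.0005,0,0,0],[0,-0.001,0,0,0],[0,-0.0015,0,0,0],[0,-0.002,0,0,0],[0,-0.0025,0,0,0],[0,-0.003,0,0,0],[0,-0.003,0,0,0],[0,-0.003,0,0,0]]}}

```text
t: 12.5
tcp_pos: [0.4905, 0.0931, 0.1833]
tool_rot: [0.818, 0.575, 0.001, 0.001]
force: [3.3, -1.2, -3.3]
finger_gap: 0.098
```

```bash
python3 -c "
from h import *
hk()"
```

```text
t 12.50 tcp [0.4905 0.0931 0.1833] head 70.26 tilt 0.10 F [ 3.34 -1.2  -3.32] M [-0.34 -0.55 -0.02] gap 0.098 q [-0.04  0.45  1.81 -0.    0.89  0.31]
eye u -0.0177 n 0.0003 z 0.1499 Fu 3.55 Fn 0.00 Fz -3.32
```

Contact with the inside of the gate at u = -17.7 mm, as expected, at 3.5 N. I'll raise the load gently.

Request:
{"op": "move_arm", "data": {"deltas": [[0,-0.0003,0,0,0],[0,-0.0006,0,0,0],[0,-0.0009,0,0,0],[0,-0.0012,0,0,0],[0,-0.0015,0,0,0],[0,-0.0018,0,0,0],[0,-0.002,0,0,0],[0,-0.002,0,0,0]]}}

```text
t: 13.17
tcp_pos: [0.4902, 0.0933, 0.1834]
tool_rot: [0.818, 0.575, 0.001, 0.001]
force: [4.6, -2.9, -3.7]
finger_gap: 0.104
```

```bash
python3 -c "
from h import *
hk()"
```

```text
t 13.17 tcp [0.4902 0.0933 0.1834] head 70.27 tilt 0.16 F [ 4.56 -2.88 -3.66] M [-0.54 -0.92 -0.05] gap 0.104 q [-0.04  0.45  1.81 -0.    0.89  0.31]
eye u -0.0180 n 0.0004 z 0.1500 Fu 5.26 Fn -1.17 Fz -3.66
```

Request:
{"op": "move_arm", "data": {"deltas": [[0,-0.0005,0,0,0],[0,-0.001,0,0,0],[0,-0.0015,0,0,0],[0,-0.002,0,0,0],[0,-0.0025,0,0,0],[0,-0.003,0,0,0],[0,-0.003,0,0,0],[0,-0.003,0,0,0]]}}

```text
t: 13.83
tcp_pos: [0.4899, 0.0934, 0.1834]
tool_rot: [0.818, 0.576, 0.002, 0.002]
force: [5.7, -3.0, -5.8]
finger_gap: 0.101
```

```bash
python3 -c "
from h import *
hk()"
```

```text
t 13.83 tcp [0.4899 0.0934 0.1834] head 70.27 tilt 0.27 F [ 5.67 -3.04 -5.82] M [-0.71 -1.18 -0.06] gap 0.101 q [-0.04  0.45  1.81 -0.    0.88  0.31]
eye u -0.0183 n 0.0004 z 0.1500 Fu 6.37 Fn -0.94 Fz -5.82
```

```bash
python3 -c "
from h import *
hk(); snap('scene','s8'); hk()
im=cv2.imread('pics/s8.png')[120:175,200:270]; cv2.imwrite('pics/s8c.png',cv2.resize(im,None,fx=11,fy=11,interpolation=cv2.INTER_CUBIC))"
```

```text
t 13.83 tcp [0.4899 0.0934 0.1834] head 70.27 tilt 0.27 F [ 5.67 -3.04 -5.82] M [-0.71 -1.18 -0.06] gap 0.101 q [-0.04  0.45  1.81 -0.    0.88  0.31]
eye u -0.0183 n 0.0004 z 0.1500 Fu 6.37 Fn -0.94 Fz -5.82
t 13.88 tcp [0.4899 0.0934 0.1835] head 70.27 tilt 0.28 F [ 5.81 -3.6  -5.41] M [-0.74 -1.24 -0.05] gap 0.100 q [-0.04  0.45  1.81 -0.    0.88  0.31]
eye u -0.0183 n 0.0004 z 0.1501 Fu 6.68 Fn -1.42 Fz -5.41
```

View pics/s8c.png

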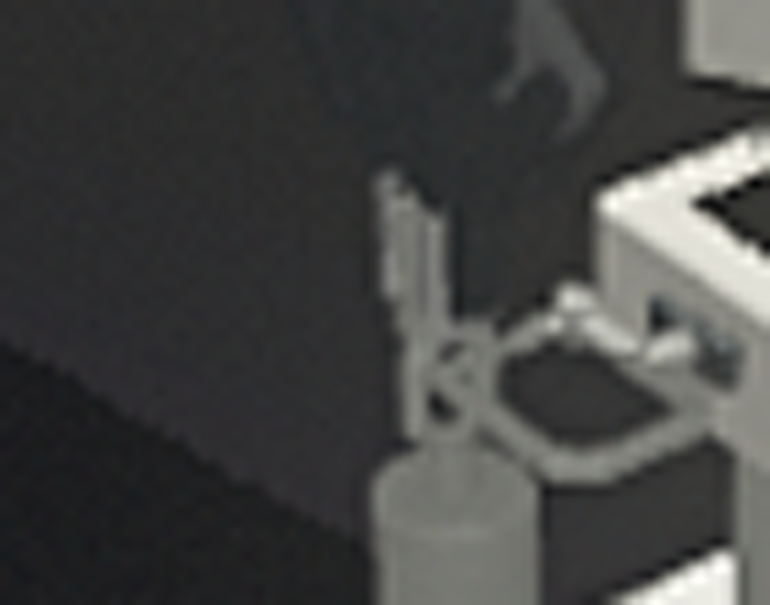

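The eye's leg bears on the inside of the shut gate at about 6.5 N. The rest is steady, so I'll continue in small steps.

Request:
{"op": "move_arm", "data": {"deltas": [[0,-0.0005,0,0,0],[0,-0.001,0,0,0],[0,-0.0015,0,0,0],[0,-0.002,0,0,0],[0,-0.0025,0,0,0],[0,-0.003,0,0,0],[0,-0.003,0,0,0],[0,-0.003,0,0,0]]}}

```text
t: 14.55
tcp_pos: [0.4897, 0.0935, 0.1835]
tool_rot: [0.818, 0.576, 0.002, 0.003]
force: [7.5, -4.9, -6.5]
finger_gap: 0.098
```

```bash
python3 -c "
from h import *
hk()"
```

```text
t 14.55 tcp [0.4897 0.0935 0.1835] head 70.27 tilt 0.39 F [ 7.45 -4.86 -6.54] M [-0.87 -1.48 -0.1 ] gap 0.098 q [-0.04  0.44  1.81 -0.    0.88  0.31]
eye u -0.0185 n 0.0004 z 0.1501 Fu 8.66 Fn -2.05 Fz -6.54
```

Request:
{"op": "move_arm", "data": {"deltas": [[0,-0.001,0,0,0],[0,-0.002,0,0,0],[0,-0.003,0,0,0],[0,-0.004,0,0,0],[0,-0.0045,0,0,0],[0,-0.005,0,0,0],[0,-0.005,0,0,0],[0,-0.005,0,0,0]]}}

```text
t: 15.22
tcp_pos: [0.4893, 0.0936, 0.1837]
tool_rot: [0.818, 0.576, 0.003, 0.004]
force: [10.3, -5.9, -8.7]
finger_gap: 0.099
```

```bash
python3 -c "
from h import *
hk()"
```

```text
t 15.22 tcp [0.4893 0.0936 0.1837] head 70.28 tilt 0.60 F [10.29 -5.87 -8.73] M [-1.17 -1.9  -0.1 ] gap 0.099 q [-0.03  0.44  1.81 -0.    0.88  0.31]
eye u -0.0189 n 0.0004 z 0.1503 Fu 11.67 Fn -2.03 Fz -8.73
```

About 11.7 N along the bar. I'll hold for 0.67 s.

Request:
{"op": "move_arm", "data": {"deltas": [[0,0,0,0,0],[0,0,0,0,0],[0,0,0,0,0],[0,0,0,0,0],[0,0,0,0,0],[0,0,0,0,0],[0,0,0,0,0],[0,0,0,0,0]]}}

```text
t: 15.88
tcp_pos: [0.4894, 0.0936, 0.1837]
tool_rot: [0.818, 0.576, 0.003, 0.004]
force: [9.9, -5.3, -7.8]
finger_gap: 0.1
```

```bash
python3 -c "
from h import *
hk()"
```

```text
t 15.88 tcp [0.4894 0.0936 0.1837] head 70.28 tilt 0.59 F [ 9.95 -5.33 -7.78] M [-1.15 -1.86 -0.11] gap 0.100 q [-0.03  0.44  1.81 -0.    0.88  0.31]
eye u -0.0189 n 0.0004 z 0.1503 Fu 11.16 Fn -1.64 Fz -7.78
```

The tug was held at 11–12 N. Now I'll ease off and move to the middle of the bar.

Request:
{"op": "move_arm", "data": {"deltas": [[0,0.003,0,0,0],[0,0.007,0,0,0],[0,0.012,0,0,0],[0,0.022,0,0,0],[0,0.034,0,0,0],[0,0.046,0,0,0],[0,0.056,0,0,0],[0,0.06,0,0,0]]}}

```text
t: 16.55
tcp_pos: [0.5077, 0.0869, 0.183]
tool_rot: [0.818, 0.575, -0.0, -0.0]
force: [-0.2, 0.5, -2.8]
finger_gap: 0.1
```

```bash
python3 -c "
from h import *
hk(); snap('scene','s9'); hk()
im=cv2.imread('pics/s9.png')[120:175,200:270]; cv2.imwrite('pics/s9c.png',cv2.resize(im,None,fx=11,fy=11,interpolation=cv2.INTER_CUBIC))"
```

```text
t 16.55 tcp [0.5077 0.0869 0.183 ] head 70.26 tilt 0.03 F [-0.21  0.53 -2.84] M [-0.04 -0.01  0.02] gap 0.100 q [-0.05  0.47  1.77  0.    0.91  0.3 ]
eye u 0.0006 n 0.0003 z 0.1496 Fu -0.38 Fn 0.43 Fz -2.84
t 16.60 tcp [0.5079 0.0868 0.183 ] head 70.25 tilt 0.01 F [-0.39 -0.11 -2.59] M [0.03 0.03 0.02] gap 0.100 q [-0.05  0.47  1.77  0.    0.91  0.3 ]
eye u 0.0008 n 0.0003 z 0.1496 Fu -0.33 Fn -0.24 Fz -2.59
```

View pics/s9c.png

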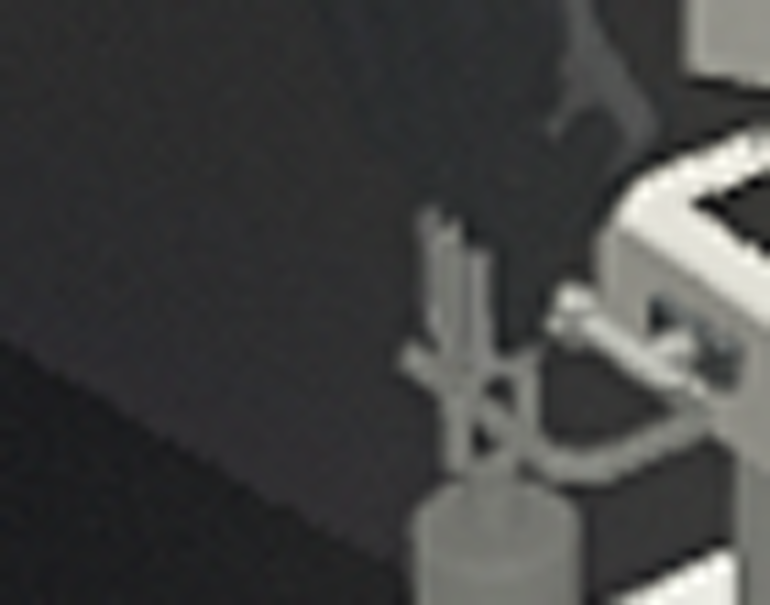

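The eye is round the bar and the gate stub shows shut at the hinge (570,305). I'll lower the weight until the bar carries it.

Request:
{"op": "move_arm", "data": {"deltas": [[0,0,0.002,0,0],[0,0,0.005,0,0],[0,0,0.008,0,0],[0,0,0.011,0,0],[0,0,0.013,0,0],[0,0,0.015,0,0],[0,0,0.016,0,0],[0,0,0.016,0,0]]}}

```text
t: 17.27
tcp_pos: [0.5073, 0.087, 0.1766]
tool_rot: [0.818, 0.575, -0.0, -0.0]
force: [-0.3, -0.0, -2.7]
finger_gap: 0.1
```

```bash
python3 -c "
from h import *
hk()"
```

```text
t 17.27 tcp [0.5073 0.087  0.1766] head 70.26 tilt 0.02 F [-0.26 -0.03 -2.65] M [ 0.01 -0.03  0.06] gap 0.100 q [-0.05  0.48  1.77  0.    0.89  0.3 ]
eye u 0.0002 n 0.0003 z 0.1432 Fu -0.23 Fn -0.12 Fz -2.65
```

Request:
{"op": "move_arm", "data": {"deltas": [[0,0,0.0005,0,0],[0,0,0.001,0,0],[0,0,0.0015,0,0],[0,0,0.002,0,0],[0,0,0.0025,0,0],[0,0,0.003,0,0],[0,0,0.003,0,0],[0,0,0.003,0,0]]}}

```text
t: 17.93
tcp_pos: [0.5074, 0.087, 0.1755]
tool_rot: [0.818, 0.575, -0.0, -0.0]
force: [0.4, 0.4, -3.3]
finger_gap: 0.099
```

```bash
python3 -c "
from h import *
hk()"
```

```text
t 17.93 tcp [0.5074 0.087  0.1755] head 70.26 tilt 0.00 F [ 0.39  0.38 -3.28] M [-0.   -0.03 -0.07] gap 0.099 q [-0.05  0.48  1.77  0.    0.89  0.3 ]
eye u 0.0003 n 0.0003 z 0.1421 Fu 0.24 Fn 0.49 Fz -3.28
```

Request:
{"op": "move_arm", "data": {"deltas": [[0,0,0.0005,0,0],[0,0,0.001,0,0],[0,0,0.0015,0,0],[0,0,0.002,0,0],[0,0,0.0025,0,0],[0,0,0.003,0,0],[0,0,0.003,0,0],[0,0,0.003,0,0]]}}

```text
t: 18.6
tcp_pos: [0.5075, 0.087, 0.1745]
tool_rot: [0.818, 0.575, 0.0, 0.0]
force: [-1.3, -0.1, -0.1]
finger_gap: 0.101
```

```bash
python3 -c "
from h import *
hk()"
```

```text
t 18.60 tcp [0.5075 0.087  0.1745] head 70.26 tilt 0.01 F [-1.32 -0.11 -0.11] M [-0.03  0.12  0.04] gap 0.101 q [-0.05  0.48  1.78  0.    0.89  0.3 ]
eye u 0.0004 n 0.0003 z 0.1411 Fu -1.20 Fn -0.55 Fz -0.11
```

The hook now carries the load (Fz close to 0). Next I'll release slowly.

Request:
{"op": "move_arm", "data": {"deltas": [[0,0,0,0,9],[0,0,0,0,10],[0,0,0,0,12],[0,0,0,0,14],[0,0,0,0,17],[0,0,0,0,21],[0,0,0,0,26],[0,0,0,0,32]], "force": 20}}

```text
t: 19.27
tcp_pos: [0.5075, 0.087, 0.1743]
tool_rot: [0.818, 0.575, 0.0, 0.0]
force: [0.6, -0.4, 0.5]
finger_gap: 0.322
```

```bash
python3 -c "
from h import *
hk(); snap('scene','s10'); hk()
im=cv2.imread('pics/s10.png')[110:175,190:280]; cv2.imwrite('pics/s10c.png',cv2.resize(im,None,fx=8.8,fy=8.8,interpolation=cv2.INTER_CUBIC))"
```

```text
t 19.27 tcp [0.5075 0.087  0.1743] head 70.26 tilt 0.01 F [ 0.63 -0.42  0.53] M [ 0.03 -0.03  0.05] gap 0.322 q [-0.05  0.48  1.78  0.    0.89  0.3 ]
eye u 0.0004 n 0.0003 z 0.1409 Fu 0.73 Fn -0.18 Fz 0.53
t 19.32 tcp [0.5075 0.087  0.1743] head 70.26 tilt 0.01 F [-0.75  0.24  0.26] M [-0.01  0.02 -0.03] gap 0.322 q [-0.05  0.48  1.78  0.    0.89  0.3 ]
eye u 0.0004 n 0.0003 z 0.1409 Fu -0.78 Fn -0.03 Fz 0.26
```

View pics/s10c.png

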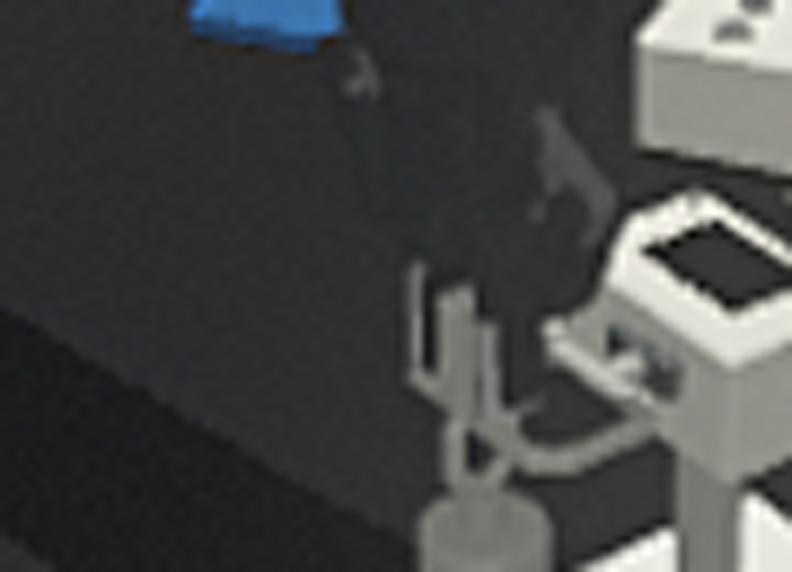

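The weight hangs upright with the fingers open around the tab at about (455,310). I'll open further, then raise straight up.

Request:
{"op": "move_arm", "data": {"deltas": [[0,0,0,0,40],[0,0,0,0,50],[0,0,-0.005,0,50],[0,0,-0.015,0,50],[0,0,-0.03,0,50],[0,0,-0.05,0,50],[0,0,-0.075,0,50],[0,0,-0.1,0,50]]}}

```text
t: 19.98
tcp_pos: [0.5076, 0.087, 0.2156]
tool_rot: [0.818, 0.575, 0.0, 0.0]
force: [0.4, -0.4, -0.4]
finger_gap: 0.501
```

Request:
{"op": "move_arm", "data": {"deltas": [[0,0,-0.04,0,50],[0,0,-0.09,0,50],[0,0,-0.14,0,50],[-0.02,0,-0.19,0,50],[-0.08,0,-0.22,0,50],[-0.15,0,-0.24,0,50],[-0.22,0,-0.25,0,50],[-0.28,0,-0.25,0,50]]}}

```text
t: 20.65
tcp_pos: [0.4697, -0.0197, 0.3167]
tool_rot: [0.818, 0.576, 0.001, 0.002]
force: [0.4, -0.6, 0.0]
finger_gap: 0.497
```

Request:
{"op": "move_arm", "data": {"deltas": [[0,0,0,0,50],[0,0,0,0,50],[0,0,0,0,50],[0,0,0,0,50],[0,0,0,0,50],[0,0,0,0,50],[0,0,0,0,50],[0,0,0,0,50]]}}

```text
t: 21.32
tcp_pos: [0.4697, -0.018, 0.3142]
tool_rot: [0.818, 0.576, -0.0, -0.0]
force: [0.5, -0.1, -0.9]
finger_gap: 0.508
```

```bash
python3 -c "
from h import *
hk(); 
a=[]
for i in range(3): a.append(snap('scene','s11%d'%i)[0][100:190,190:290].astype(int)); snap('scene','junk')
print([np.abs(x-a[0]).max() for x in a])
snap('top','t11')
im=cv2.imread('pics/s110.png')[110:175,190:280]; cv2.imwrite('pics/s11c.png',cv2.resize(im,None,fx=8.8,fy=8.8,interpolation=cv2.INTER_CUBIC))
im=cv2.imread('pics/s110.png'); cv2.imwrite('pics/s11f.png',cv2.resize(im,(800,600)))
im=cv2.imread('pics/t11.png')[165:255,165:285]; cv2.imwrite('pics/t11c.png',cv2.resize(im,None,fx=6.66,fy=6.66,interpolation=cv2.INTER_CUBIC))
"
```

```text
t 21.32 tcp [ 0.4697 -0.018   0.3142] head 70.32 tilt 0.02 F [ 0.47 -0.09 -0.85] M [-0.01  0.04  0.  ] gap 0.508 q [-0.28  0.23  1.71  0.    1.2   0.07]
eye u 0.0004 n -0.1113 z 0.2808 Fu 0.47 Fn 0.07 Fz -0.85
[np.int64(0), np.int64(21), np.int64(34)]
```

View pics/s11c.png

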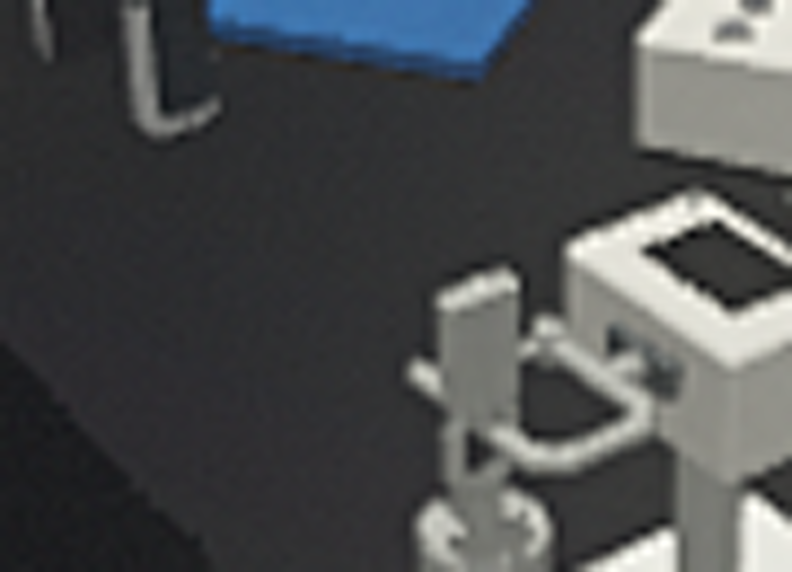

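View pics/s11f.png

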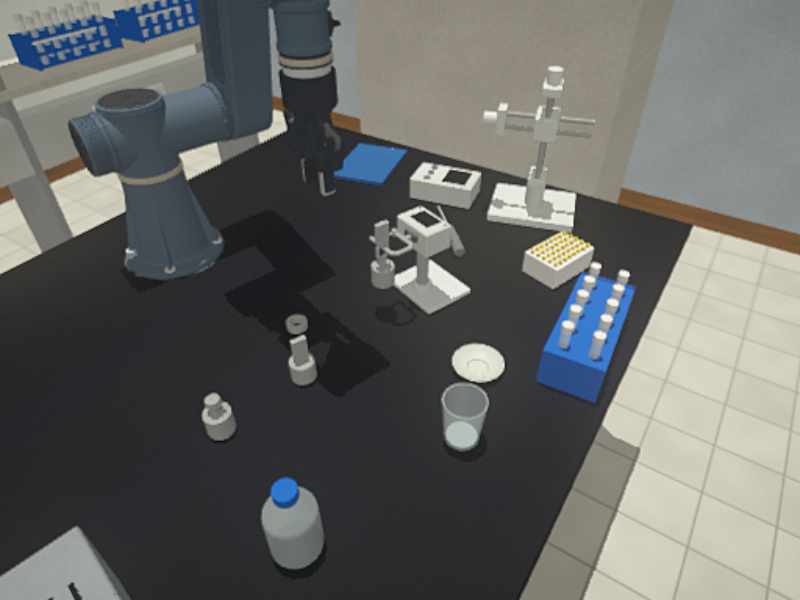

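View pics/t11c.png

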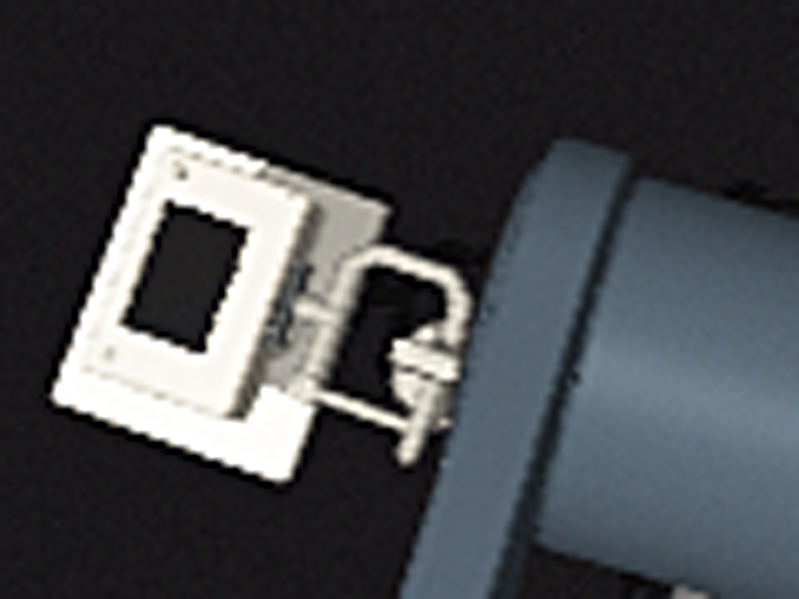

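The gate is shut: in the top view it runs from (310,390) to (415,420). The eye is on the bar behind it and the other objects are where they were. Next I'll let the weight settle and check that it is still.

Request:
{"op": "move_arm", "data": {"deltas": [[0,0,0,0,50],[0,0,0,0,50],[0,0,0,0,50],[0,0,0,0,50],[0,0,0,0,50],[0,0,0,0,50],[0,0,0,0,50],[0,0,0,0,50]]}}

```text
t: 22.33
tcp_pos: [0.4696, -0.0184, 0.3143]
tool_rot: [0.818, 0.575, 0.0, -0.0]
force: [0.7, -0.6, 0.7]
finger_gap: 0.5
```

Request:
{"op": "move_arm", "data": {"deltas": [[0,0,0,0,50],[0,0,0,0,50],[0,0,0,0,50],[0,0,0,0,50],[0,0,0,0,50],[0,0,0,0,50],[0,0,0,0,50],[0,0,0,0,50]]}}

```text
t: 23.0
tcp_pos: [0.4696, -0.0185, 0.3143]
tool_rot: [0.818, 0.575, -0.0, -0.0]
force: [-0.0, -0.8, 0.4]
finger_gap: 0.503
```

```bash
python3 -c "
from h import *
a=[];c=[]
for i in range(8):
    im,d=snap('scene','w%d'%i); g=cv2.cvtColor(im,cv2.COLOR_RGB2GRAY).astype(np.float32)
    a.append(g[138:185,236:256].copy()); X=pts('scene',d)
    c.append(g[80:95,300:340].copy())
for x,y in zip(a,c): print(np.abs(x-a[0]).max(),np.abs(x-a[0]).mean(),'static',np.abs(y-c[0]).max(), cv2.phaseCorrelate(a[0],x)[0])
b=X[140:190,230:262]; 
for lo,hi in((.075,.115),(.16,.205)):
    k=(b[...,2]>lo)&(b[...,2]<hi)&(b[...,1]<.12); print(k.sum(),np.median(b[k],0),b[k].max(0))
st()"
```

```text
0.0 0.0 static 0.0 (0.0, 0.0)
4.0 0.80851066 static 3.0 (-0.016682425673312906, -0.046409841088152604)
4.0 0.7861702 static 2.0 (-0.020687139710300784, -0.05318360306342029)
5.0 0.80744684 static 3.0 (-0.035008318277302664, -0.026252822066282988)
4.0 0.82978725 static 3.0 (-0.0531495905850381, -0.008506131793755145)
4.0 0.7765958 static 3.0 (-0.03477743887760809, -0.03350972184148304)
4.0 0.81170213 static 3.0 (-0.029889512852733446, -0.03582104336169323)
5.0 0.793617 static 3.0 (-0.02711161435116516, -0.032335156889903516)
224 [0.51735766 0.07554304 0.10245395] [0.53015079 0.10671054 0.11494453]
123 [0.51070639 0.08325011 0.18241679] [0.51755576 0.09824893 0.1999614 ]
t 23.40 tcp [ 0.4696 -0.0185  0.3143] head 70.26 tilt 0.00 F [ 1.06 -1.23 -0.49] M [-0.    0.02  0.  ] gap 0.502 q [-0.28  0.23  1.71  0.    1.2   0.07]
```

The weight is still: frame differences are at noise level. Its top is at z = 0.200 m, so the eye is about 8 mm below the bar, as it should be. Handing in.

```bash
python3 -c "
from station import manip
print(manip.sign_off())"
```

```text
the job is handed in; nothing more can be done
None
```

The check weight is hanging by its eye on the snap hook, with the gate shut behind it, and the job is handed in (about 23 s of the 72 s used).

- **Latching:** I gripped the weight by its tab and pushed the eye over the nose and through the gate. The push force rose to about 4 N, then dropped to zero when the gate snapped shut.
- **Tug:** I pulled back against the inside of the shut gate and held 11–12 N for about 0.67 s. Contact came where expected, 17.7 mm before `hook_bar`. Friction on the gate brought the total to an estimated 12–13 N, under the 18 N limit.
- **Letting down:** I lowered the weight until the hook carried it, opened the gripper slowly and backed clear.

**Last checks:** the top view showed the gate shut and the eye behind it. The weight's top was at z = 0.200 m, which puts the eye about 8 mm below the bar. It was upright, and eight frames in a row showed no motion beyond noise. The other things on the bench looked unmoved by eye, but I did not measure them.

**Did not agree at first:** frames taken right after I backed off differed by more than noise, so I waited 1.3 s more before the checks that passed. The gripper also hid the gate just after it snapped, so I relied on the force drop and the tug until it came back into view.

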